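Set the slab roller to its marks

TASK

A stone slab will be balanced on the wooden roller. Push the roller with the fingertips so that it rolls along its board and comes to rest in line with the two dark pointers, lying squarely between their tips. Let it roll rather than slide, never grip it or lift it off the board, then let go of it, and leave the other things on the bench where they are.

Things in the scene. Friction and masses are not known exactly. Their poses are not given: they have to be found in the camera images.
- roller: Loose dark polished wooden roller: solid cylinder, diameter 56, length 110 mm, about 0.28 kg, steel band near each end, lying on the board. Origin at its centre, 40 mm above the bench. x axis along its length, z up at the start, turning as it rolls. Starts 125 to 215 mm from the pointers on either side, nearly square. Rolls easily when pushed at half height or a little above; soon stops by itself.
- pointers: Two dark steel pointers fixed on the board's long edges, facing each other, a thin dark line between the tips. Origin midway between them, on the bench, 12 mm below the board's top. x axis along the line through both tips; y axis along the board (the roller must roll to +y or -y). Each is 16 mm wide, rises 7 mm above the board, tip 71 mm from the origin, back 93 mm.
- board: Plain wooden board fixed on the bench, 190 (x) by 360 (y, the rolling direction) by 12 mm, with a rounded strip 12 mm wide and 8 mm high across each end. Origin at the centre of its underside. Solid round it: a wall shelf over the bench beyond world x = 0.68 m, a clamp jaw 33 mm high at the bench's front edge near y = 0.02 m, tall steel beams at x = 0.4, y = -0.5 m and beyond.
- tape_measure: Bystander: yellow tape measure, 55x85x62 mm, on the bench right of the board. Origin under its middle.
- sand_block: Bystander: pale sanding block, 66x79x30 mm, on the bench right of the board. Origin under its middle.
- wood_wedge: Bystander: loose wooden wedge, 110x34 mm and 26 mm high, lying on the bench close along the board's right (-y) end. Origin under its middle.

How it is judged:
By the outcome, as a careful person would: the job done as asked, in the order asked, and still so for the second after the job is handed in, with the robot touching nothing.
It also fails if it takes over 64 s, if anything falls off the work surface, if the arm or the gripper's body presses on something with over 40 N, if the wrist force passes 120 N, or if a joint passes its speed limit or range.

ROBOT

A 6-joint arm with a two-finger parallel gripper is mounted at the origin on a cart in front of the work surface, level with it; the furniture and walls round the work are solid. World frame = base frame: x ahead of the robot, y to its left, z up, the work surface at z = 0. Lengths are in mm, angles in degrees, forces in N, time in s.
With the tool pointing down it reaches from about 375 to 750 mm from the base axis. Payload 9 kg.
Tool frame: the origin (TCP) lies at the very end of the fingers, on their centre line; the grasp point (between the pads) lies 19 mm behind it; z points along the fingers, y is the line along which they close (so a half turn about z gives the same grasp; the last joint's range is limited). The gripper opens to 85 mm and grips with 20 to 120 N. Pads are 22 mm wide; open, the fingers measure 114 mm over their backs; the gripper's body (76 mm by 85 mm) begins 54 mm behind the grasp point. The pads swing forward as they close: fully open they stand 13 mm farther back than shut.
Start: joints at [-88.791, 5.964, 5.575, 89.605, 0, 77.527], TCP at [141.93, -583.003, 231.331] pointing down, gripper open.
Joint ranges: [-171.21, 171.21], [-48.23, 106.86], [-62.78, 66.21], [-105.2, 120.99], [-86.42, 89.51], [-180, 180]. Speed limits (degrees/s): [127.2, 127.2, 147.25, 180, 180, 180].

INTERFACE

Orientations are given as [roll, pitch, yaw] about the fixed x, y, z axes, in that order (R = Rz(yaw) Ry(pitch) Rx(roll)).
In Python, from cell import read_state, snapshot, camera_info, hand_in gives the robot as it stands.
- The arm moves only by the tool drive_tool, never from a script. Its argument "motion" is a list of rows, each a list of 7 numbers: the turn, a rotation vector about the tool's x, y, z as a fraction of full scale, then the shift along the tool's x, y, z as a fraction of full scale, then the opening, from -1 (shut) to 1 (fully open). In form: [[rx, ry, rz, x, y, z, gripper], ...]. A call has 1 to 10 rows; each row shifts and turns the commanded pose from where the row before left it, along the tool's axes as they then stand; what a row does not reach is not made up. Full scale, the value 1, is 0.2 m for a shift and 90 degrees for a turn. A row lasts 1/8 s, in which the tool goes at most 62.5 mm and 10.7 degrees, less where a joint would pass 70% of its speed; a pose out of reach is approached as far as the arm can. A call with a number of a shift or a turn outside -1 to 1 is refused whole. A call with a gripper value outside its range is refused whole. The fingers move at their own pace and stop on an object; "grip_force" is the grip in N (left out, the last holds). Time passes only in rows, so rows that do not move let the fingers close. It gives the time, the measured TCP pose, the force, the opening and the grip force at its end, in the units of the state.
- read_state(): the state, without advancing time (a new reading comes with each control period).
- snapshot(name): name is "side" or "top" or "wrist"; returns the picture (384x512x3 uint8, red, green, blue); there is no depth.
- camera_info(name): a dict with "mtx" (3x3 intrinsics, pixels), "camera_from_world" (4x4, takes a point from world to camera coordinates). Camera axes: x right, y down, z forward; pixel columns grow to the right and rows downward; lengths in mm; the calibration is good to about 2 mm. The wrist camera is an equidistant fisheye: a pixel r from the principal point sees the ray r / f radians off the axis. A picture is of the moment at which its call begins: read the wrist's pose just before it. camera_info takes no time and is no camera call; for the wrist camera it gives the pose at the moment of the call.
- hand_in(): hands the job in; it is judged then, once.
The state is a dict: "time": time; "qpos": joint angles; "joint_vel": joint speeds; "effort": joint torques, N m; "tcp_pos": TCP position; "tool_rot": TCP orientation; "wrist_force": force on the tool from outside, world axes, zero at the start; "torque": the same for the moment, N m; "grip_width": opening from 0.0 (shut) to 1.0 (fully open); "grip_force": force on a finger pad.
Only numpy, scipy, OpenCV 4.12 (cv2) and the standard library are available. Lean on these libraries where they do the work, as an engineer would, in place of code of your own. Each camera call takes 0.05 s, during which the arm holds its last target. There are 200 camera calls.

## Working session

There is one attempt and no reset: what is moved stays moved. The work goes in short steps, Python scripts to look and compute and a tool call to move; the robot and the scene stay as the last step left them, time stands still between calls to the robot, and variables do not carry over. Pictures are saved under pics/ and viewed, at most 10 in all, crops included, and the job is handed in when it is done.

Besides the shell and the picture viewer there is one more tool, called after ">>>" by a JSON object that holds its "fn" and its "kwargs". drive_tool: Moves the arm, as the interface text tells. Shift numbers are shares of 0.2 m and turn numbers shares of 90 degrees, none past 1 either way. Its arguments: {"type":"object","properties":{"motion":{"type":"array"},"grip_force":{"type":"number"}},"required":["motion"]}

```bash
mkdir -p pics; python3 - <<'E'
from cell import *
import cv2,numpy as np
for n in ["top","side"]:
    cv2.imwrite(f"pics/{n}0.png",snapshot(n)[:,:,::-1]); c=camera_info(n); print(n,np.array(c["mtx"]).round(1).tolist(),np.array(c["camera_from_world"]).round(3).tolist())
s=read_state();print(s["tcp_pos"],s["tool_rot"],s["time"],s["wrist_force"])
E
```

```text
top [[383.1, 0.0, 255.3], [0.0, 383.1, 190.6], [0.0, 0.0, 1.0]] [[0.012, -1.0, -0.023, 92.227], [-0.996, -0.01, -0.092, 532.604], [0.092, 0.024, -0.995, 1149.13], [0.0, 0.0, 0.0, 1.0]]
side [[369.6, 0.0, 255.5], [0.0, 369.6, 197.4], [0.0, 0.0, 1.0]] [[-0.979, -0.203, 0.014, 566.241], [-0.107, 0.455, -0.884, 79.549], [0.173, -0.867, -0.468, 1115.28], [0.0, 0.0, 0.0, 1.0]]
[ 141.92757993 -582.69400614  230.60302267] [-1.79936190e+02 -1.58094858e-02  1.36798056e+01] 0.1 [-0.53477053  0.06359966 -0.54307498]
```

View pics/top0.png

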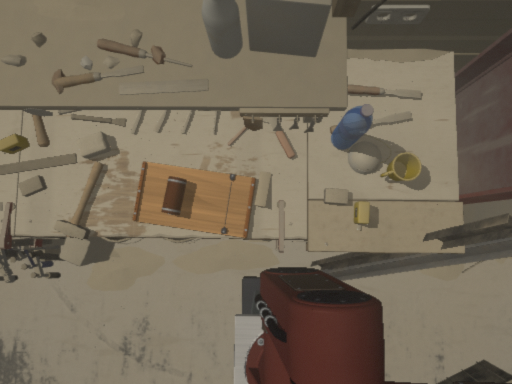

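View pics/side0.png

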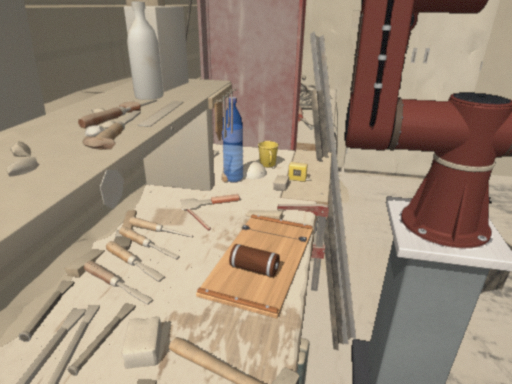

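The top view shows the roller near (174,195) and the pointers near (233,177) and (224,231), so it has to roll to the right (world -y). I'll zoom in to get finer pixels.

```bash
python3 - <<'E'
import cv2
a=cv2.imread("pics/top0.png")[150:250,125:285]
cv2.imwrite("pics/top0c.png",cv2.resize(a,None,fx=5,fy=5,interpolation=cv2.INTER_CUBIC))
E
```

```text
(no output)
```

View pics/top0c.png

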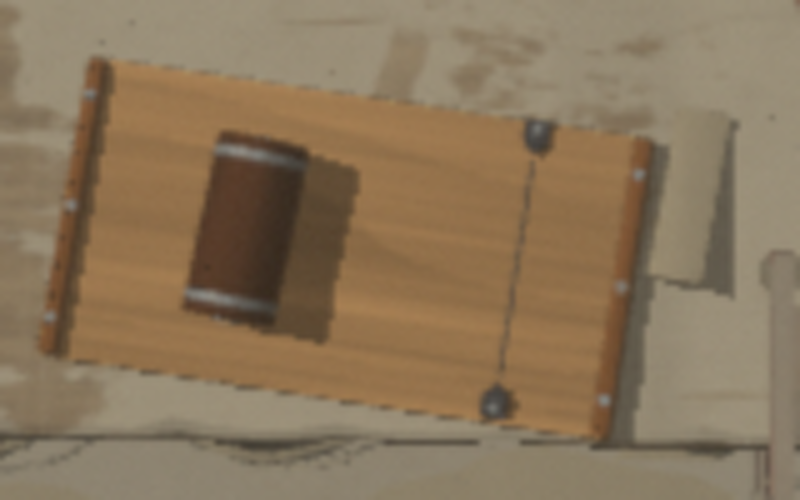

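```bash
cat > h.py <<'E'
from cell import *
import cv2,numpy as np
def world(n,px,z):
    c=camera_info(n);K=np.array(c["mtx"]);T=np.array(c["camera_from_world"]);R,t=T[:3,:3],T[:3,3]
    px=np.atleast_2d(px).astype(float);d=np.c_[px,np.ones(len(px))]@np.linalg.inv(K).T@R
    o=-R.T@t
    return o+d*((z-o[2])/d[:,2])[:,None]
def project(n,P):
    c=camera_info(n);T=np.array(c["camera_from_world"]);p=np.atleast_2d(P)@T[:3,:3].T+T[:3,3];p=p@np.array(c["mtx"]).T
    return p[:,:2]/p[:,2:]
E
python3 - <<'E'
from h import *
f=lambda c:(np.array(c)+.5)/5-.5+[125,150]
print("line",world("top",f([[532,160],[501,375]]),12).round(1).tolist())
print("ptr back/outer",world("top",f([[540,120],[494,420]]),16).round(1).tolist())
print("board",world("top",f([[100,58],[645,138],[605,438],[42,352]]),14).round(1).tolist())
r=world("top",f([[221,131],[308,148],[274,325],[184,308]]),40);print("roller",r.round(1).tolist(),r.mean(0))
E
```

```text
line [[560.1, 174.6, 12.0], [426.6, 191.3, 12.0]]
ptr back/outer [[584.8, 169.7, 16.0], [399.0, 194.7, 16.0]]
board [[621.8, 447.4, 14.0], [574.3, 104.3, 14.0], [388.9, 126.5, 14.0], [437.3, 476.4, 14.0]]
roller [[572.9, 362.8, 40.0], [563.0, 309.1, 40.0], [454.9, 326.7, 40.0], [464.6, 381.8, 40.0]] [513.86730512 345.1170403   40.        ]
```

```bash
python3 - <<'E'
from h import *
for z in (0,200,400): print(z,"top",world("top",[[318,266],[430,238],[510,240],[505,215]],z)[:,:2].round(0).tolist()," side",world("side",[[347,345],[337,250],[333,180]],z)[:,:2].round(0).tolist())
print(project("top",[[142,-583,231],[400,-500,0],[400,-500,300]]).round(),project("side",[[400,-500,0],[400,-500,300],[400,-500,600],[142,-583,231]]).round())
a=cv2.imread("pics/side0.png")[60:360,270:430]
b=cv2.imread("pics/top0.png")[170:384,232:512]
cv2.imwrite("pics/m.png",np.hstack([cv2.resize(a,(320,600)),cv2.resize(b,(470,600))]))
E
```

```text
0 top [[304.0, -96.0], [393.0, -439.0], [390.0, -680.0], [466.0, -669.0]]  side [[290.0, 520.0], [313.0, 208.0], [332.0, -239.0]]
200 top [[324.0, -69.0], [398.0, -354.0], [396.0, -555.0], [459.0, -545.0]]  side [[317.0, 700.0], [332.0, 495.0], [345.0, 201.0]]
400 top [[344.0, -41.0], [403.0, -269.0], [401.0, -429.0], [452.0, -422.0]]  side [[345.0, 880.0], [352.0, 782.0], [358.0, 641.0]]
[[536. 347.]
 [450. 236.]
 [514. 239.]] [[319. 154.]
 [326.  83.]
 [334.  -2.]
 [387. 100.]]
```

View pics/m.png

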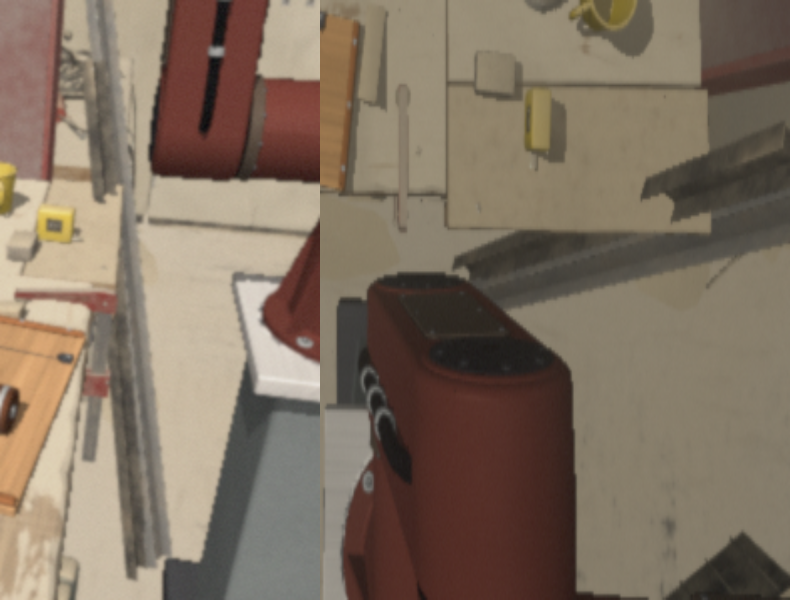

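The picture shows the leaning beams beyond the arm, at pixels (645-790,130-260) in the right part. They rise away from the base, so I'll retract to a smaller radius and then swing round.

```bash
cat >> h.py <<'E'
def rows(pos,yaw,pts,yaws,g):
    """rows through world points pts with yaws; returns rounded rows (tool pointing down)"""
    pos=np.array(pos,float);out=[]
    for p,w in zip(pts,yaws):
        c,s=np.cos(np.radians(yaw)),np.sin(np.radians(yaw));d=np.array(p)-pos
        sh=np.round(np.array([c*d[0]+s*d[1],s*d[0]-c*d[1],-d[2]])/200,3);t=round((yaw-w)/90,3)
        out.append([0,0,t,*[float(v) for v in sh],g]);sh=sh*200
        pos=pos+[c*sh[0]+s*sh[1],s*sh[0]-c*sh[1],-sh[2]];yaw-=t*90
    return out
E
python3 - <<'E'
from h import *
s=read_state();p0=s["tcp_pos"]
pts=[p0+(np.array([100,-425,240])-p0)*k/4 for k in range(1,5)];yaws=[13.68]*4
a0=-76.8
for k in range(1,17):
    a=np.radians(a0+k*(38-a0)/16); pts.append([437*np.cos(a),437*np.sin(a),240]);yaws.append(13.68+68.6*k/16)
for k in range(1,7):
    r=437+(667-437)*k/6;a=np.radians(38.2);pts.append([r*np.cos(a),r*np.sin(a),240-90*k/6]);yaws.append(82.3)
R=rows(p0,13.68,pts,yaws,0.4)
for i in range(0,len(R),10):print(R[i:i+10])
E
```

```text
[[0, 0, 0.0, -0.004, -0.204, -0.012, 0.4], [0, 0, 0.0, -0.005, -0.204, -0.011, 0.4], [0, 0, 0.0, -0.004, -0.204, -0.012, 0.4], [0, 0, 0.0, -0.004, -0.204, -0.012, 0.4], [0, 0, -0.048, 0.271, -0.013, 0.0, 0.4], [0, 0, -0.047, 0.272, -0.028, 0.0, 0.4], [0, 0, -0.048, 0.27, -0.042, 0.0, 0.4], [0, 0, -0.048, 0.268, -0.056, 0.0, 0.4], [0, 0, -0.047, 0.265, -0.069, 0.0, 0.4], [0, 0, -0.048, 0.26, -0.083, 0.0, 0.4]]
[[0, 0, -0.047, 0.257, -0.095, 0.0, 0.4], [0, 0, -0.048, 0.251, -0.108, 0.0, 0.4], [0, 0, -0.048, 0.245, -0.121, 0.0, 0.4], [0, 0, -0.047, 0.239, -0.133, 0.0, 0.4], [0, 0, -0.048, 0.232, -0.145, 0.0, 0.4], [0, 0, -0.048, 0.224, -0.156, 0.0, 0.4], [0, 0, -0.047, 0.216, -0.168, 0.0, 0.4], [0, 0, -0.048, 0.208, -0.178, 0.0, 0.4], [0, 0, -0.048, 0.198, -0.188, 0.0, 0.4], [0, 0, -0.047, 0.189, -0.198, 0.0, 0.4]]
[[0, 0, -0.0, 0.143, 0.128, 0.075, 0.4], [0, 0, -0.0, 0.137, 0.133, 0.075, 0.4], [0, 0, -0.0, 0.138, 0.133, 0.075, 0.4], [0, 0, -0.0, 0.138, 0.133, 0.075, 0.4], [0, 0, -0.0, 0.138, 0.134, 0.075, 0.4], [0, 0, -0.0, 0.137, 0.133, 0.075, 0.4]]
```

>>> {"fn": "drive_tool", "kwargs": {"motion": [[0,0,0,-0.004,-0.204,-0.012,0.4],[0,0,0,-0.004,-0.204,-0.012,0.4],[0,0,0,-0.004,-0.204,-0.012,0.4],[0,0,0,-0.004,-0.204,-0.012,0.4],[0,0,-0.048,0.27,-0.013,0,0.4],[0,0,-0.048,0.27,-0.028,0,0.4],[0,0,-0.048,0.27,-0.042,0,0.4],[0,0,-0.048,0.268,-0.056,0,0.4],[0,0,-0.048,0.265,-0.07,0,0.4],[0,0,-0.048,0.26,-0.083,0,0.4]]}}

```text
time: 1.35
tcp_pos: [363.4, -241.2, 240.5]
tool_rot: [-180.0, -0.0, 39.7]
wrist_force: [1.0, -0.2, 0.1]
grip_width: 0.702
grip_force: 0.0
```

>>> {"fn": "drive_tool", "kwargs": {"motion": [[0,0,-0.047,0.257,-0.095,0,0.4],[0,0,-0.048,0.25,-0.108,0,0.4],[0,0,-0.048,0.245,-0.12,0,0.4],[0,0,-0.047,0.24,-0.133,0,0.4],[0,0,-0.048,0.232,-0.145,0,0.4],[0,0,-0.048,0.224,-0.156,0,0.4],[0,0,-0.047,0.216,-0.168,0,0.4],[0,0,-0.048,0.208,-0.178,0,0.4],[0,0,-0.048,0.198,-0.188,0,0.4],[0,0,-0.047,0.189,-0.198,0,0.4]]}}

```text
time: 2.6
tcp_pos: [341.0, 270.4, 240.5]
tool_rot: [-180.0, 0.0, 82.6]
wrist_force: [0.6, 0.7, -0.7]
grip_width: 0.705
grip_force: 0.0
```

>>> {"fn": "drive_tool", "kwargs": {"motion": [[0,0,0,0.14,0.134,0.075,0.4],[0,0,0,0.14,0.134,0.075,0.4],[0,0,0,0.14,0.134,0.075,0.4],[0,0,0,0.14,0.134,0.075,0.4],[0,0,0,0.14,0.134,0.075,0.4],[0,0,0,0.14,0.134,0.075,0.4],[0,0,0,0,0,0,0.4],[0,0,0,0,0,0,0.4]]}}

```text
time: 3.6
tcp_pos: [523.2, 414.1, 150.6]
tool_rot: [-180.0, 0.0, 82.4]
wrist_force: [0.7, 0.5, 0.3]
grip_width: 0.703
grip_force: 0.0
```

```bash
python3 - <<'E'
from h import *
s=read_state();c=camera_info("wrist");print(s["tcp_pos"],s["tool_rot"]);print(c)
cv2.imwrite("pics/w1.png",snapshot("wrist")[:,:,::-1])
E
```

```text
[523.20104825 414.11987723 150.61266171] [-1.79957551e+02  3.86851490e-02  8.24488682e+01]
{'mtx': array([[297.31863964,   0.        , 256.89072908],
       [  0.        , 297.31863964, 187.23537764],
       [  0.        ,   0.        ,   1.        ]]), 'camera_from_world': array([[ 9.91155393e-01, -1.32704390e-01, -7.29233459e-04,
        -4.63277343e+02],
       [-1.26965396e-01, -9.49861588e-01,  2.85731958e-01,
         4.45256960e+02],
       [-3.86105560e-02, -2.83112184e-01, -9.58309301e-01,
         4.39598324e+02],
       [ 0.00000000e+00,  0.00000000e+00,  0.00000000e+00,
         1.00000000e+00]])}
```

View pics/w1.png

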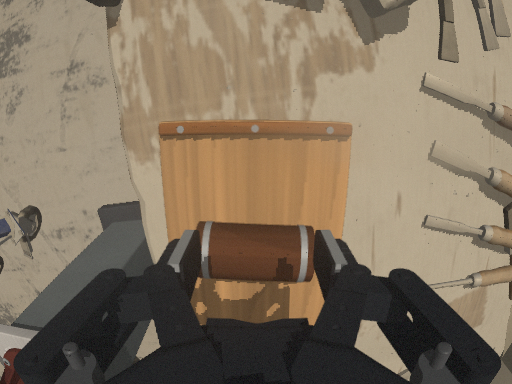

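The wrist view shows the roller at (203-313,222-282), the +y end strip at (255,128), and the open fingers at the bottom. I'll check the roller and board pose from these pixels.

```bash
cat >> h.py <<'E'
def wworld(px,z,c=None):
    c=c or camera_info("wrist");K=np.array(c["mtx"]);T=np.array(c["camera_from_world"])
    d=(np.atleast_2d(px)-K[:2,2])/K[0,0];r=np.linalg.norm(d,axis=1)
    v=np.c_[d*(np.sin(r)/r)[:,None],np.cos(r)]@T[:3,:3];o=-T[:3,:3].T@T[:3,3]
    return o+v*((z-o[2])/v[:,2])[:,None]
def wproject(P,c=None):
    c=c or camera_info("wrist");K=np.array(c["mtx"]);T=np.array(c["camera_from_world"])
    p=np.atleast_2d(P)@T[:3,:3].T+T[:3,3];n=np.linalg.norm(p[:,:2],axis=1)
    return K[:2,2]+K[0,0]*p[:,:2]*(np.arctan2(n,p[:,2])/n)[:,None]
E
python3 - <<'E'
from h import *
T=camera_info("wrist")["camera_from_world"];print("cam",-T[:3,:3].T@T[:3,3])
print("bandtops at z60",wworld([[206,222],[307,226],[204,279],[306,283]],55).round(1).tolist())
print("strip",wworld([[160,122],[351,122]],18).round(1).tolist())
ax=np.array([.986,-.167,0]);b=np.array([.167,.986,0]);c0=np.array([513.9,345.1,40])
for th in (0,30,60,90): print(th,wproject([c0+s*55*ax+28*(np.cos(np.radians(th))*b+np.sin(np.radians(th))*np.array([0,0,1])) for s in (-1,1)]).round().tolist())
E
```

```text
cam [532.6493964  485.85636519 294.65116932]
bandtops at z60 [[474.4, 389.4, 55.0], [562.7, 373.7, 55.0], [460.0, 329.9, 55.0], [557.9, 312.0, 55.0]]
strip [[438.5, 481.3, 18.0], [619.7, 456.9, 18.0]]
0 [[200.0, 224.0], [316.0, 228.0]]
30 [[197.0, 234.0], [318.0, 238.0]]
60 [[196.0, 249.0], [319.0, 253.0]]
90 [[196.0, 265.0], [318.0, 268.0]]
```

>>> {"fn": "drive_tool", "kwargs": {"motion": [[0,0,0.002,0,0,0.157,0.4],[0,0,0,0,0,0.157,0.4],[0,0,0,0,0,0.157,0.4],[0,0,0,0,0,0.157,0.4],[0,0,0,-0.04,0,0,0.4],[0,0,0,-0.03,0,0,0.4],[0,0,0,0,0,0,0.4]]}}

```text
time: 4.53
tcp_pos: [522.9, 400.4, 27.7]
tool_rot: [179.8, -0.1, 82.2]
wrist_force: [0.1, 0.1, 0.2]
grip_width: 0.697
grip_force: 0.0
```

```bash
python3 - <<'E'
from h import *
w=snapshot("wrist")[:,:,::-1];t=snapshot("top")[150:250,125:285,::-1];s=snapshot("side")[200:310,190:330,::-1]
print(read_state()["tcp_pos"])
o=np.zeros((600,800,3),np.uint8);o[:300,:400]=cv2.resize(w,(400,300));o[:275,430:780]=cv2.resize(s,(350,275));o[300:,:480]=cv2.resize(t,(480,300))
cv2.imwrite("pics/m2.png",o)
E
```

```text
[522.42914478 400.77702362  26.50914161]
```

View pics/m2.png

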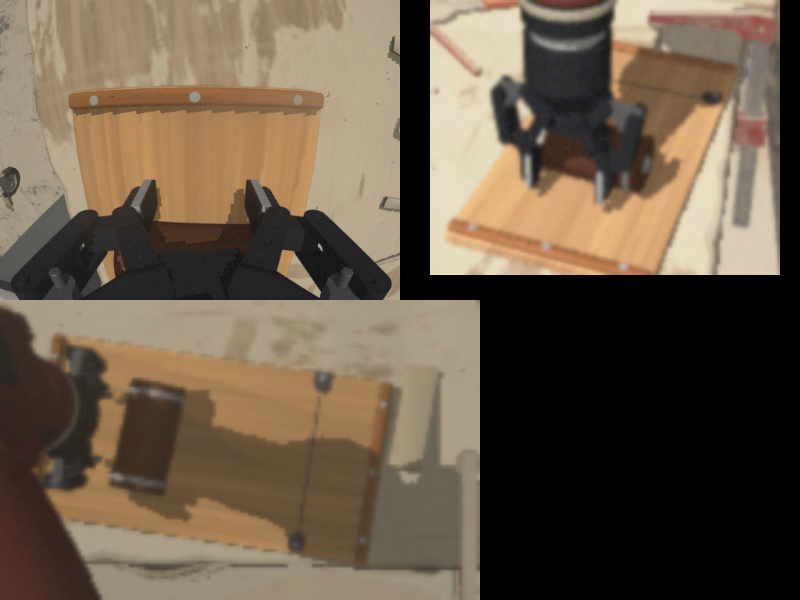

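The mosaic shows both fingers behind the roller (side view), with the roller still at its start and the pointers clear in the top crop. I'll make slow contact next.

>>> {"fn": "drive_tool", "kwargs": {"motion": [[0,0,0,-0.025,0,0.005,0.4],[0,0,0,-0.025,0,0,0.4],[0,0,0,-0.015,0,0,0.4],[0,0,0,-0.01,0,0,0.4],[0,0,0,-0.01,0,0,0.4],[0,0,0,-0.01,0,0,0.4],[0,0,0,-0.01,0,0,0.4],[0,0,0,-0.01,0,0,0.4],[0,0,0,-0.015,0,0,0.4],[0,0,0,-0.015,0,0,0.4]]}}

```text
time: 5.92
tcp_pos: [517.8, 371.5, 24.2]
tool_rot: [-180.0, 0.0, 82.3]
wrist_force: [0.5, -0.6, 0.4]
grip_width: 0.696
grip_force: 0.1
```

>>> {"fn": "drive_tool", "kwargs": {"motion": [[0,0,0,-0.018,0,0,0.4],[0,0,0,-0.018,0,0,0.4],[0,0,0,-0.018,0,0,0.4],[0,0,0,-0.018,0,0,0.4],[0,0,0,-0.018,0,0,0.4],[0,0,0,-0.018,0,0,0.4],[0,0,0,-0.018,0,0,0.4],[0,0,0,-0.018,0,0,0.4],[0,0,0,-0.015,0,0,0.4],[0,0,0,-0.01,0,0,0.4]]}}

```text
time: 7.18
tcp_pos: [513.3, 338.0, 24.2]
tool_rot: [180.0, 0.0, 82.3]
wrist_force: [-0.2, 0.4, -0.2]
grip_width: 0.696
grip_force: 0.0
```

```bash
python3 - <<'E'
from h import *
t=snapshot("top")[:,:,::-1];print(read_state()["tcp_pos"],read_state()["wrist_force"])
cv2.imwrite("pics/t3.png",cv2.resize(t[150:250,125:285],None,fx=5,fy=5,interpolation=cv2.INTER_CUBIC))
E
```

```text
[513.26884419 337.92772733  24.26133895] [ 0.24316899 -0.67859218  0.1966888 ]
```

View pics/t3.png

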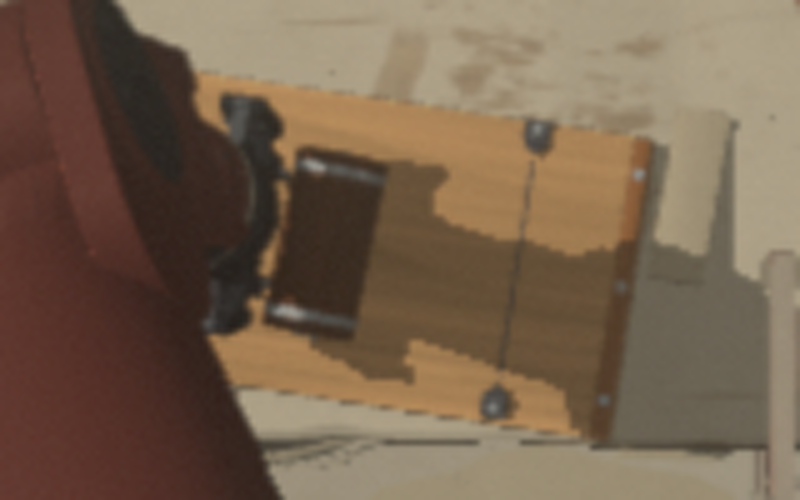

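The roller has moved. Its corners in the crop are now about (300,150), (387,163), (353,336) and (265,322).

```bash
cat >> h.py <<'E'
M=np.array([492.5,182.7]);AX=np.array([.991,-.134]);AY=np.array([.134,.991])
def roller(c):
    f=(np.array(c)+.5)/5-.5+[125,150];r=world("top",f,40)[:,:2];m=r.mean(0)
    e=(r[1]+r[0]-r[2]-r[3]);tcp=read_state()["tcp_pos"][:2]
    print("centre",m.round(1),"board x,y",((m-M)@AX).round(1),((m-M)@AY).round(1),"yaw",np.degrees(np.arctan2(e[1],e[0])).round(2),"tcp ahead",((tcp-m)@AY).round(1),"tcp y",((tcp-M)@AY).round(1),((tcp-M)@AX).round(1))
E
python3 - <<'E'
from h import *
roller([[300,150],[387,163],[353,336],[265,322]])
E
```

```text
centre [505.4 296.3] board x,y -2.5 114.3 yaw -9.76 tcp ahead 42.3 tcp y 156.6 -0.2
```

>>> {"fn": "drive_tool", "kwargs": {"motion": [[0,0,0,-0.012,0,0,0.4],[0,0,0,-0.015,0,0,0.4],[0,0,0,-0.018,0,0,0.4],[0,0,0,-0.018,0,0,0.4],[0,0,0,-0.018,0,0,0.4],[0,0,0,-0.018,0,0,0.4],[0,0,0,-0.018,0,0,0.4],[0,0,0,-0.018,0,0,0.4],[0,0,0,-0.018,0,0,0.4],[0,0,0,-0.018,0,0,0.4]]}}

```text
time: 8.48
tcp_pos: [508.7, 304.1, 24.3]
tool_rot: [180.0, 0.0, 82.3]
wrist_force: [0.8, 0.1, -0.6]
grip_width: 0.699
grip_force: 0.1
```

>>> {"fn": "drive_tool", "kwargs": {"motion": [[0,0,0,-0.018,0,0,0.4],[0,0,0,-0.018,0,0,0.4],[0,0,0,-0.018,0,0,0.4],[0,0,0,-0.018,0,0,0.4],[0,0,0,-0.018,0,0,0.4],[0,0,0,-0.015,0,0,0.4],[0,0,0,-0.012,0,0,0.4],[0,0,0,-0.01,0,0,0.4],[0,0,0,-0.007,0,0,0.4],[0,0,0,-0.004,0,0,0.4]]}}

```text
time: 9.72
tcp_pos: [505.0, 276.9, 24.3]
tool_rot: [-180.0, 0.0, 82.3]
wrist_force: [0.3, -0.2, -0.6]
grip_width: 0.698
grip_force: 0.1
```

```bash
python3 - <<'E'
from h import *
t=snapshot("top")[:,:,::-1];s=read_state();print(s["tcp_pos"],s["wrist_force"],s["time"])
cv2.imwrite("pics/t4.png",cv2.resize(t[150:250,125:285],None,fx=5,fy=5,interpolation=cv2.INTER_CUBIC))
E
```

```text
[504.96295531 276.89773252  24.26236777] [ 0.0918868  -1.07576701  0.33645171] 9.775
```

View pics/t4.png

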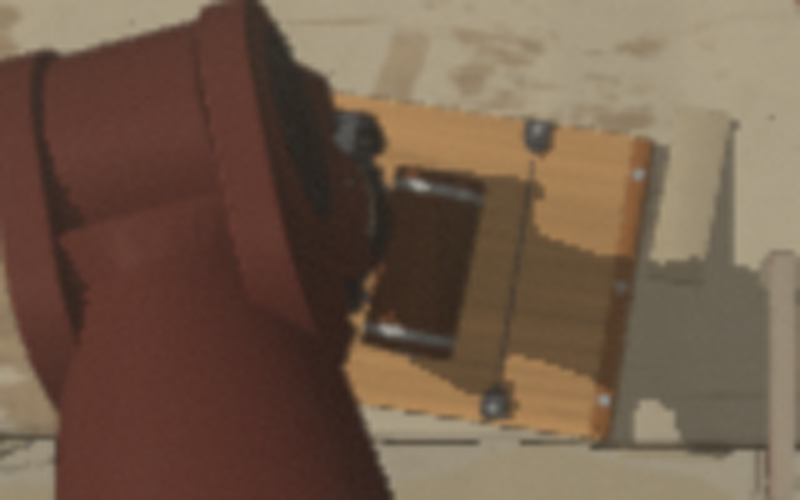

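Roller corners in the crop are now about (400,168), (486,182), (452,356) and (364,342). The pointer line runs from (532,160) to (501,375).

```bash
python3 - <<'E'
from h import *
roller([[400,168],[486,182],[452,356],[364,342]])
t=cv2.imread("pics/t4.png");
# expected roller silhouette for yaw hypotheses at centre
for yaw in (-7.7,-9.7):
    a=np.r_[np.cos(np.radians(yaw)),np.sin(np.radians(yaw)),0];b=np.array([-a[1],a[0],0])
    m=np.r_[M+57*AY-2*AX,40]
    p=project("top",[m+s*55*a+u*28*b for s,u in((1,1),(1,-1),(-1,-1),(-1,1))]);print(yaw,((p-[125,150]+.5)*5-.5).round().tolist())
p=project("top",[np.r_[M+s*71*AX,12] for s in(1,-1)]);print(((p-[125,150]+.5)*5-.5).round().tolist())
E
```

```text
centre [494.3 235.6] board x,y -5.3 52.7 yaw -10.09 tcp ahead 42.4 tcp y 95.0 -0.3
-7.7 [[388.0, 159.0], [479.0, 173.0], [451.0, 352.0], [359.0, 338.0]]
-9.7 [[392.0, 158.0], [482.0, 175.0], [447.0, 353.0], [357.0, 336.0]]
[[534.0, 156.0], [499.0, 382.0]]
```

The roller is still about 2.4° off square, so slow pushing only rolls it on and does not turn it. A short brisk push with both fingers should square it against them. I'll back off, turn slightly past square and give one.

>>> {"fn": "drive_tool", "kwargs": {"motion": [[0,0,-0.03,0.03,0,0,0.4],[0,0,0,0.01,0,0,0.4],[0,0,0,0,0,0,0.4],[0,0,0,-0.08,0,0,0.4],[0,0,0,0,0,0,0.4],[0,0,0,0,0,0,0.4],[0,0,0,0,0,0,0.4],[0,0,0,0,0,0,0.4]]}}

```text
time: 10.78
tcp_pos: [504.5, 269.1, 24.2]
tool_rot: [-180.0, 0.0, 85.0]
wrist_force: [-0.0, -0.3, 0.2]
grip_width: 0.702
grip_force: 0.0
```

```bash
cat >> h.py <<'E'
def crop(): return cv2.resize(snapshot("top")[150:250,125:285,::-1],None,fx=5,fy=5,interpolation=cv2.INTER_CUBIC)
def seg(im):
    """roller = dark reddish blob + bands: fit min-area rect of dark pixels on the board right of the gripper"""
    t=im.astype(int);V=t.max(2);b,g,r=t[...,0],t[...,1],t[...,2]
    return V
E
python3 - <<'E'
from h import *
cv2.imwrite("pics/t5.png",crop());s=read_state();print(s["tcp_pos"],s["tool_rot"],s["time"])
E
```

```text
[504.50286674 269.110987    24.22055664] [-1.79997410e+02  7.05773780e-03  8.49745302e+01] 10.825
```

View pics/t5.png

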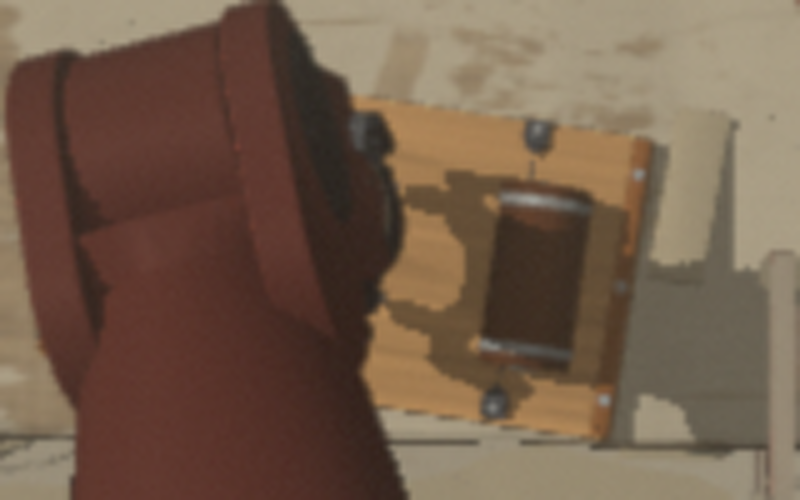

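The brisk push squared the roller but sent it about 60 mm, past the line. Its corners in the crop are about (503,181), (591,192), (569,370) and (479,358). From here I'll measure by segmentation instead of viewing.

```bash
python3 - <<'E'
from h import *
roller([[503,181],[591,192],[569,370],[479,358]])
im=cv2.imread("pics/t5.png")
for n,(x,y) in dict(roll=(530,250),roll2=(530,310),rollshadow=(505,300),top=(545,187),shadow=(605,300),sh2=(450,215),board=(430,270),band=(545,202),band2=(530,347),arm=(300,200)).items(): print(n,im[y-2:y+3,x-2:x+3].reshape(-1,3).mean(0).round())
# orange ratio map
a=im[::10,400:640:8].astype(float);print("\n".join("".join("%3d"%min(99,v*10) for v in r) for r in (a[15:40,:,2]-a[15:40,:,0])/(a[15:40,:,1]+1)*5))
E
```

```text
centre [487.  168.7] board x,y -3.6 -14.6 yaw -6.37 tcp ahead 101.8 tcp y 87.2 0.3
roll [36. 48. 63.]
roll2 [35. 47. 63.]
rollshadow [35. 46. 61.]
top [53. 72. 99.]
shadow [ 56.  80. 101.]
sh2 [ 55.  78. 100.]
board [ 75. 114. 149.]
band [120. 128. 133.]
band2 [76. 81. 86.]
arm [35. 43. 64.]
 31 31 32 31 32 32 32 32 31 32 32 32 31 32 31 31 25 14 24 30 31 31 31 31 31 31 31 31 31 34
 32 31 31 31 31 31 31 31 32 32 31 31 31 31 31 32 30 30 31 32 31 31 31 31 31 31 31 31 31 38
 32 32 32 31 32 31 30 31 30 30 32 31 31 31 31 31 28 29 31 30 32 31 31 31 31 31 31 31 31 25
 30 31 32 32 31 32 29 28 27 28 27 28 28 30 31 32 28 29 27 30 30 31 31 31 31 31 30 31 31 31
 28 29 29 28 29 30 30 27 29 27 28 29 26 16 19 22 25 30 33 34 34 31 29 30 31 31 31 30 33 41
 24 30 28 28 28 29 28 27 29 28 28 32 28  8  4  4  2  2  4  5  8  9 12 20 27 31 31 31 34 41
 24 31 31 30 28 29 28 28 27 28 27 29 31 32 32 31 30 28 25 20 14  9  8  6 18 27 27 27 35 41
 24 30 32 32 31 32 29 29 29 28 27 28 27 27 28 33 39 36 36 34 33 30 23 23 26 26 25 28 30 40
 22 32 32 32 31 32 31 28 29 28 28 28 28 26 27 27 29 30 33 31 30 26 26 24 27 27 
[... 767 characters left out ...]
 29 30 28 29 28 28 29 28 27 28 27 25 28 26 27 28 28 30 31 26 12
 33 31 31 29 29 29 29 29 30 29 30 31 31 30 31 31 28 30 28 28 27 26 28 27 28 29 33 34 22 11
 32 32 32 32 30 30 30 28 29 31 17  5 11 14 16 20 24 28 27 28 25 27 27 27 28 28 35 33 20 11
 32 32 32 32 30 29 29 29 28 31 22 13 11 14 10  5  4  3  6  7  9 12 26 29 27 28 33 33 16 11
 32 32 32 32 30 30 28 29 30 28 31 37 39 38 36 35 31 27 22 18 13 16 28 29 29 30 33 30 14 11
 32 32 32 32 32 30 29 29 29 28 29 29 27 25 21 18 22 26 27 28 26 27 28 28 27 31 32 29 13 11
 32 32 32 32 32 31 31 31 30 29 29 28 26 28 28 29 31 30 30 30 28 29 28 28 27 30 33 26 10 11
 32 32 32 32 32 32 31 32 31 32 30 19 10 21 28 27 29 31 31 32 32 31 31 31 32 41 39 24 10 11
```

>>> {"fn": "drive_tool", "kwargs": {"motion": [[0,0,0.03,0,0,-0.157,0.4],[0,0,0,0,0,-0.157,0.4],[0,0,0,0,0,-0.157,0.4],[0,0,0,0,0,-0.157,0.4],[0,0,0,-0.152,-0.016,0,0.4],[0,0,0,-0.152,0,0,0.4],[0,0,0,-0.152,0,0,0.4],[0,0,0,-0.152,0,0,0.4],[0,0,0,-0.152,0,0,0.4],[0,0,0,0,0,0,0.4]]}}

```text
time: 12.08
tcp_pos: [480.9, 117.5, 150.0]
tool_rot: [180.0, 0.0, 82.1]
wrist_force: [0.0, -0.8, -0.3]
grip_width: 0.696
grip_force: 0.0
```

>>> {"fn": "drive_tool", "kwargs": {"motion": [[0,0,0,0,0,0.05,0.4],[0,0,0,0,0,0,0.4]]}}

```text
time: 12.32
tcp_pos: [480.2, 119.6, 138.6]
tool_rot: [-179.9, 0.0, 82.3]
wrist_force: [0.0, 0.4, -0.4]
grip_width: 0.698
grip_force: 0.0
```

```bash
cat >> h.py <<'E'
def wcheck(y,x,yaw):
    """predict wrist-image roller outline"""
    a=np.r_[np.cos(np.radians(yaw)),np.sin(np.radians(yaw)),0];b=np.array([-a[1],a[0],0]);m=np.r_[M+y*AY+x*AX,40]
    return wproject([m+s*55*a+u*28*b for s,u in((1,1),(-1,1))])
E
python3 - <<'E'
from h import *
s=read_state();p=s["tcp_pos"];print(p,s["tool_rot"],(p[:2]-M)@AY,(p[:2]-M)@AX,s["time"])
w=snapshot("wrist")[:,:,::-1];print(wcheck(-14.6,-3.6,-6.4).round().tolist(),"tips",wproject([np.r_[M+k*71*AX,19] for k in(1,-1)]).round().tolist())
cv2.imwrite("pics/w6.png",np.hstack([cv2.resize(w,(800,600))]))
E
```

```text
[480.24810438 119.5786638  138.61776019] [-1.79896995e+02  7.53368573e-03  8.23182233e+01] -64.19499818603853 -3.68336951207478 12.325
[[324.0, 95.0], [189.0, 98.0]] tips [[340.0, 112.0], [182.0, 112.0]]
```

View pics/w6.png

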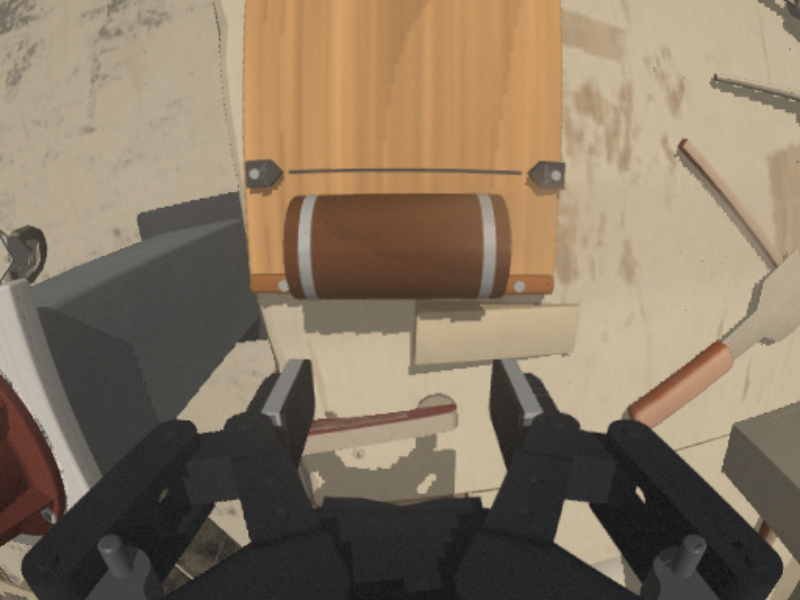

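The wrist view shows the roller square to the line but still rolling on. Its top edge is at row 194, from (293,194) to (500,194), with ends at 285 and 511. The pointer tips are at (284,172) and (530,173). The roller is now close to the end strip, so I'll solve for its position.

```bash
cat >> h.py <<'E'
from scipy.optimize import least_squares
def sil(y,x,yaw):
    a=np.r_[np.cos(np.radians(yaw)),np.sin(np.radians(yaw)),0];b=np.array([-a[1],a[0],0]);m=np.r_[M+y*AY+x*AX,40]
    th=np.radians(np.arange(0,360,4))
    P=lambda s:wproject([m+s*a+28*(np.cos(t)*b+np.sin(t)*np.array([0,0,1])) for t in th])
    return P(50),P(-50)   # near end rings
def fitw(up,lo,ends):
    """up/lo: silhouette rows at the right,left band (+x,-x); ends: columns right,left of the end caps"""
    def f(q):
        r,l=sil(*q);r2=sil2(*q)
        return [r[:,1].min()-up[0],l[:,1].min()-up[1],r[:,1].max()-lo[0],l[:,1].max()-lo[1],r2[0]-ends[0],r2[1]-ends[1]]
    def sil2(y,x,yaw):
        a=np.r_[np.cos(np.radians(yaw)),np.sin(np.radians(yaw)),0];b=np.array([-a[1],a[0],0]);m=np.r_[M+y*AY+x*AX,40]
        th=np.radians(np.arange(0,180,4))
        P=lambda s:wproject([m+s*a+28*(np.cos(t)*b+np.sin(t)*np.array([0,0,1])) for t in th])
        return P(55)[:,0].max(),P(-55)[:,0].min()
    o=least_squares(f,[-30,-3,-7],diff_step=1e-3);return o.x,o.fun
E
python3 - <<'E'
from h import *
k=1.5625
x,f=fitw(np.array([193.5,194])/k,np.array([298,299])/k,np.array([511,285])/k);print(x.round(2),f.round(1))
print(((wworld(np.array([[284,172],[530,173]])/k,17)[:,:2]-M)@np.c_[AX,AY]).round(1), ((wworld(np.array([[250,285],[553,284]])/k,18)[:,:2]-M)@np.c_[AX,AY]).round(1))
E
```

```text
[-37.95  -5.48  -7.54] [ 0.1  0.3  0.  -0.3  1.1 -1.1]
[[-71.5   1.8]
 [ 70.6   1.4]] [[-96.6 -65.6]
 [ 88.9 -65.1]]
```

The roller rests against the end strip: about 39.5 mm past the pointers, square, and 5 mm off to one side. I'll go behind it above the wedge and push it back slowly.

>>> {"fn": "drive_tool", "kwargs": {"motion": [[0,0,0,-0.065,-0.006,0,0.4],[0,0,0,-0.065,0,0,0.4],[0,0,0,0,0,0.14,0.4],[0,0,0,0,0,0.14,0.4],[0,0,0,0,0,0.14,0.4],[0,0,0,0,0,0.08,0.4],[0,0,0,0,0,0.033,0.4],[0,0,0,0,0,0,0.4],[0,0,0,0,0,0,0.4]]}}

```text
time: 13.5
tcp_pos: [476.9, 93.1, 34.3]
tool_rot: [179.9, 0.0, 82.3]
wrist_force: [-0.6, 0.9, -0.2]
grip_width: 0.703
grip_force: 0.0
```

```bash
cat >> h.py <<'E'
def prof():
    """print wrist-camera transition rows (board->roller) at several columns, and fit y from them"""
    s=read_state();p=s["tcp_pos"];c=camera_info("wrist");im=snapshot("wrist").astype(float)
    print("tcp y,x",((p[:2]-M)@AY).round(1),((p[:2]-M)@AX).round(1),"z",p[2].round(1),"t",s["time"],"F",s["wrist_force"].round(1),"v",abs(s["joint_vel"]).max().round(2))
    return im,c
E
python3 - <<'E'
from h import *
im,c=prof()
print("pred ring",[ (r[:,1].min().round(),r[:,0].mean().round()) for r in sil(-37.95,-5.48,-7.5)],"tips",wproject([np.r_[M+k*71*AX+1.6*AY,17] for k in(1,-1)],c).round().tolist())
for col in (215,240,270,300): print(col,im[60:300:4,col].mean(1).round().astype(int).tolist())
E
```

```text
tcp y,x -90.9 -3.4 z 34.3 t 13.5 F [-0.6  0.9 -0.2] v 0.06
pred ring [(np.float64(86.0), np.float64(357.0)), (np.float64(88.0), np.float64(149.0))] tips [[389.0, 72.0], [136.0, 71.0]]
215 [163, 139, 141, 160, 160, 159, 111, 79, 78, 84, 86, 86, 85, 85, 83, 82, 81, 82, 84, 84, 79, 81, 87, 80, 82, 85, 78, 78, 80, 78, 70, 75, 65, 65, 62, 61, 119, 130, 132, 130, 133, 134, 134, 132, 209, 209, 209, 212, 213, 212, 214, 213, 214, 213, 211, 211, 212, 213, 211, 211]
240 [175, 119, 172, 172, 170, 171, 84, 77, 82, 80, 89, 86, 84, 83, 86, 81, 83, 85, 83, 87, 84, 79, 79, 76, 75, 82, 79, 77, 78, 73, 69, 71, 67, 60, 66, 59, 130, 130, 132, 132, 132, 134, 134, 133, 209, 212, 212, 213, 212, 214, 213, 215, 213, 214, 213, 213, 214, 214, 213, 214]
270 [163, 116, 163, 162, 160, 161, 81, 81, 81, 86, 85, 86, 87, 86, 83, 84, 84, 83, 85, 85, 82, 81, 80, 79, 77, 80, 80, 77, 79, 78, 70, 70, 67, 67, 65, 58, 106, 98, 99, 94, 98, 95, 102, 100, 102, 106, 124, 133, 156, 166, 181, 182, 137, 195, 213, 213, 214, 210, 198, 131]
300 [168, 157, 140, 167, 168, 168, 72, 76, 82, 86, 87, 85, 85, 90, 88, 87, 85, 89, 86, 87, 84, 83, 81, 79, 78, 77, 77, 74, 80, 75, 73, 72, 68, 65, 63, 59, 95, 98, 97, 122, 120, 203, 203, 204, 202, 199, 200, 179, 156, 149, 125, 126, 133, 133, 130, 130, 132, 131, 95, 163]
```

```bash
cat >> h.py <<'E'
def runs(im,col,thr=108):
    d=np.r_[0,(im[40:330,col-1:col+2].mean((1,2))<thr).astype(int),0];e=np.diff(d);a=np.where(e==1)[0];b=np.where(e==-1)[0]
    i=np.argmax(b-a);return 40+a[i],40+b[i]
def measure():
    im,c=prof();cols=np.arange(200,316,12);R=np.array([runs(im,k) for k in cols],float)
    th=np.radians(np.arange(-60,240,3))
    def pred(q):
        a=np.r_[np.cos(np.radians(q[1])),np.sin(np.radians(q[1])),0];b=np.array([-a[1],a[0],0]);m=np.r_[M+q[0]*AY-5*AX,40]
        E=np.array([[w[np.argmin(w[:,1])],w[np.argmax(w[:,1])]] for w in (wproject([m+s*a+28*(np.cos(t)*b+np.sin(t)*np.array([0,0,1])) for t in th],c) for s in (-40,-20,0,20,40))])
        return np.r_[np.interp(cols,E[:,0,0],E[:,0,1])-R[:,0]+.5]
    o=least_squares(pred,[-20,-7.7],diff_step=1e-3,loss="soft_l1");print("roller y %.1f yaw %.2f  rms %.1f  dark rows %s"%(*o.x,np.sqrt((o.fun**2).mean()),R[[1,5,8]].tolist()))
    # thin dark line above the roller
    L=[]
    for k in cols:
        p=im[:,k-1:k+2].mean((1,2));u=int(R[(cols==k).argmax(),0])
        if u>20:
            q=p[8:u-3];j=8+q.argmin() 
            if q.min()<np.median(q)-25:L.append([k,j+.0])
    if len(L)>4: w=(wworld(L,12,c)[:,:2]-M)@np.c_[AX,AY];print("line y",np.median(w[:,1]).round(1),"slope deg",np.degrees(np.polyfit(w[:,0],w[:,1],1)[0]).round(2))
E
python3 -c "
from h import *
measure()"
```

```text
tcp y,x -90.8 -3.4 z 34.2 t 13.55 F [-0.3 -0.3 -0.2] v 0.25
roller y -38.2 yaw -7.19  rms 0.3  dark rows [[85.0, 204.0], [84.0, 204.0], [84.0, 214.0]]
line y 1.4 slope deg -0.19
```

>>> {"fn": "drive_tool", "kwargs": {"motion": [[0,0,0,0.02,0,0.005,0.4],[0,0,0,0.015,0,0,0.4],[0,0,0,0.01,0,0,0.4],[0,0,0,0.008,0,0,0.4],[0,0,0,0.008,0,0,0.4],[0,0,0,0.008,0,0,0.4],[0,0,0,0.008,0,0,0.4],[0,0,0,0.008,0,0,0.4],[0,0,0,0.008,0,0,0.4],[0,0,0,0.008,0,0,0.4]]}}

```text
time: 14.85
tcp_pos: [479.0, 113.3, 32.3]
tool_rot: [180.0, 0.0, 82.3]
wrist_force: [-0.1, -0.9, -0.5]
grip_width: 0.696
grip_force: 0.1
```

```bash
python3 -c "
from h import *
measure();measure();measure()"
```

```text
tcp y,x -70.6 -4.1 z 32.3 t 14.85 F [-0.1 -0.9 -0.5] v 1.53
roller y -32.2 yaw -7.44  rms 0.2  dark rows [[116.0, 234.0], [115.0, 234.0], [115.0, 248.0]]
line y 0.9 slope deg -0.1
tcp y,x -70.4 -4.1 z 32.3 t 14.9 F [ 0.1  0.1 -0.6] v 0.33
roller y -31.6 yaw -7.43  rms 0.2  dark rows [[115.0, 234.0], [114.0, 234.0], [114.0, 245.0]]
line y 1.1 slope deg 0.08
tcp y,x -70.5 -4.2 z 32.2 t 14.95 F [-1.1 -0.1  0.4] v 0.25
roller y -31.2 yaw -7.43  rms 0.2  dark rows [[114.0, 233.0], [113.0, 233.0], [113.0, 245.0]]
line y 1.0 slope deg 0.06
```

>>> {"fn": "drive_tool", "kwargs": {"motion": [[0,0,0,0.008,0,0,0.4],[0,0,0,0.01,0,0,0.4],[0,0,0,0.01,0,0,0.4],[0,0,0,0.01,0,0,0.4],[0,0,0,0.01,0,0,0.4],[0,0,0,0.01,0,0,0.4],[0,0,0,0.01,0,0,0.4],[0,0,0,0.01,0,0,0.4],[0,0,0,0.008,0,0,0.4],[0,0,0,0.006,0,0,0.4]]}}

```text
time: 16.25
tcp_pos: [481.4, 131.6, 32.3]
tool_rot: [180.0, 0.0, 82.3]
wrist_force: [0.1, -0.9, 1.1]
grip_width: 0.701
grip_force: 0.2
```

>>> {"fn": "drive_tool", "kwargs": {"motion": [[0,0,0,0.004,0,0,0.4],[0,0,0,0,0,0,0.4],[0,0,0,0,0,0,0.4],[0,0,0,0,0,0,0.4],[0,0,0,0,0,0,0.4]]}}

```text
time: 16.88
tcp_pos: [481.5, 132.2, 32.3]
tool_rot: [180.0, 0.0, 82.3]
wrist_force: [0.4, 1.1, 0.3]
grip_width: 0.699
grip_force: 0.0
```

```bash
python3 -c "
from h import *
measure();measure()"
```

```text
tcp y,x -51.5 -4.1 z 32.3 t 16.875 F [0.4 1.1 0.3] v 0.07
roller y -12.7 yaw -7.29  rms 0.2  dark rows [[115.0, 248.0], [114.0, 248.0], [114.0, 249.0]]
tcp y,x -51.5 -4.1 z 32.3 t 16.925 F [-0.1 -0.  -1. ] v 0.15
roller y -12.7 yaw -7.29  rms 0.2  dark rows [[115.0, 248.0], [114.0, 248.0], [114.0, 249.0]]
```

>>> {"fn": "drive_tool", "kwargs": {"motion": [[0,0,0,0.005,0,0,0.4],[0,0,0,0.007,0,0,0.4],[0,0,0,0.007,0,0,0.4],[0,0,0,0.007,0,0,0.4],[0,0,0,0.007,0,0,0.4],[0,0,0,0.007,0,0,0.4],[0,0,0,0.006,0,0,0.4],[0,0,0,0.005,0,0,0.4],[0,0,0,0.004,0,0,0.4],[0,0,0,0.003,0,0,0.4]]}}

```text
time: 18.23
tcp_pos: [483.1, 143.8, 32.3]
tool_rot: [-180.0, 0.0, 82.3]
wrist_force: [0.6, -0.7, 0.1]
grip_width: 0.701
grip_force: 0.0
```

>>> {"fn": "drive_tool", "kwargs": {"motion": [[0,0,0,0.002,0,0,0.4],[0,0,0,0.002,0,0,0.4],[0,0,0,0.001,0,0,0.4],[0,0,0,0,0,0,0.4],[0,0,0,0,0,0,0.4],[0,0,0,0,0,0,0.4]]}}

```text
time: 18.98
tcp_pos: [483.2, 144.8, 32.3]
tool_rot: [180.0, 0.0, 82.3]
wrist_force: [-0.3, 0.1, -0.1]
grip_width: 0.704
grip_force: 0.0
```

```bash
python3 -c "
from h import *
measure();measure()"
```

```text
tcp y,x -38.8 -4.1 z 32.3 t 18.975 F [-0.3  0.1 -0.1] v 0.04
roller y -0.1 yaw -7.29  rms 0.2  dark rows [[115.0, 250.0], [114.0, 251.0], [114.0, 250.0]]
tcp y,x -38.9 -4.1 z 32.2 t 19.025 F [ 0.5 -0.3 -0.1] v 0.09
roller y -0.1 yaw -7.29  rms 0.2  dark rows [[115.0, 250.0], [114.0, 251.0], [114.0, 250.0]]
```

>>> {"fn": "drive_tool", "kwargs": {"motion": [[0,0,0,0.002,0,0,0.4],[0,0,0,0.002,0,0,0.4],[0,0,0,0.001,0,0,0.4],[0,0,0,0,0,0,0.4],[0,0,0,0,0,0,0.4],[0,0,0,-0.02,0,0,0.4],[0,0,0,-0.05,0,0,0.4],[0,0,0,-0.05,0,-0.1,0.4],[0,0,0,-0.05,0,-0.2,0.4],[0,0,0,0,0,-0.2,0.4]]}}

```text
time: 20.32
tcp_pos: [478.4, 110.9, 133.2]
tool_rot: [-180.0, 0.0, 82.2]
wrist_force: [0.9, -0.3, -0.3]
grip_width: 0.7
grip_force: 0.0
```

>>> {"fn": "drive_tool", "kwargs": {"motion": [[0,0,0,0,0,0,0.4],[0,0,0,0,0,0,0.4]]}}

```text
time: 20.58
tcp_pos: [478.6, 111.7, 131.7]
tool_rot: [-180.0, 0.0, 82.2]
wrist_force: [0.0, 0.5, -1.0]
grip_width: 0.701
grip_force: 0.0
```

```bash
python3 - <<'E'
from h import *
measure()
im,c=prof()
# pointers: dark grey pixels near the predicted tips
for k in(1,-1):
    P=wproject([np.r_[M+k*u*AX+1*AY,19] for u in (71,82,93)],c);print(k,P.round().tolist())
    x0,x1=int(P[:,0].min())-8,int(P[:,0].max())+8;y0=int(P[:,1].mean())-14
    sub=im[y0:y0+29,x0:x1];m=((sub.max(2)<130)&(sub.max(2)-sub.min(2)<35)).astype(np.uint8)
    n,l,st,ce=cv2.connectedComponentsWithStats(m);i=1+np.argmax(st[1:,4]);ctr=ce[i]+[x0,y0];print("blob",st[i],ctr.round(1),((wworld(ctr,18,c)[0,:2]-M)@np.c_[AX,AY]).round(1))
# roller ends: columns of dark run at the mid row
r=runs(im,256);g=im[int(np.mean(r))].mean(1);print(r,"row profile",g[150:370:4].round().astype(int).tolist())
E
```

```text
tcp y,x -72.3 -4.3 z 131.7 t 20.575 F [ 0.   0.5 -1. ] v 1.12
roller y 1.1 yaw -7.31  rms 0.3  dark rows [[66.0, 164.0], [65.0, 162.0], [65.0, 163.0]]
tcp y,x -72.2 -4.7 z 131.1 t 20.625 F [-0.3  0.  -0.3] v 0.43
1 [[344.0, 103.0], [356.0, 103.0], [367.0, 104.0]]
blob [  5   6  25  18 314] [353.9 103. ] [80.4  1.1]
-1 [[181.0, 102.0], [169.0, 103.0], [157.0, 104.0]]
blob [  7   5  22  19 318] [165.4 102.2] [-85.2   1.9]
(np.int64(65), np.int64(163)) row profile [169, 147, 102, 95, 93, 98, 151, 71, 71, 66, 136, 133, 65, 65, 65, 64, 61, 65, 65, 64, 61, 56, 61, 60, 60, 58, 65, 63, 65, 64, 61, 65, 66, 63, 66, 64, 62, 60, 66, 72, 70, 132, 132, 70, 71, 78, 149, 154, 148, 101, 105, 104, 103, 143, 164]
```

>>> {"fn": "drive_tool", "kwargs": {"motion": [[0,0,0,0,0,0,0.4],[0,0,0,0,0,0,0.4],[0,0,0,0,0,0,0.4],[0,0,0,0,0,0,0.4],[0,0,0,0,0,0,0.4],[0,0,0,0,0,0,0.4]]}}

```text
time: 21.42
tcp_pos: [478.8, 112.1, 132.3]
tool_rot: [180.0, 0.0, 82.3]
wrist_force: [0.8, 0.2, -0.4]
grip_width: 0.699
grip_force: 0.0
```

```bash
python3 -c "
from h import *
measure();print(hand_in())"
```

```text
tcp y,x -71.8 -4.1 z 132.3 t 21.425 F [ 0.8  0.2 -0.4] v 0.07
roller y 0.7 yaw -7.48  rms 0.5  dark rows [[67.0, 164.0], [66.0, 163.0], [66.0, 163.0]]
the job is handed in; nothing more can be done
None
```

I handed the job in with the roller at rest between the pointers, within about 1 mm of their line and 1° of square but about 5 mm off-centre along its length; a brisk push to square it first sent it past the line to the end strip, so I rolled it back, and nothing else was touched as far as I could tell.

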